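# Trip a wax batch out of the tipping hopper, reset it and pin it

### The job

The counterweighted tipping hopper already holds one wax block: lay the loose block on top of it, so that their weight trips the hopper and both blocks drop into the crate under it. Then swing the empty hopper back upright onto its stops and push the lock pin by its black knob fully home, through the eye in the hopper's lever arm, so that the hopper cannot tip again. Leave the crate, the candle jar, the tape roll and the wooden lid where they stand.

Things in the scene. Friction and masses are not known exactly. Their poses are not given: they have to be found in the camera images.
- tipper: Grey flat-bar stand of the hopper, fixed. Origin on the table below the middle of the hopper's trunnion axis, which is 210 mm up. x points level to the dumping (crate) side, y along the trunnion axis to the lock pin's side, z up. Uprights at x = 0 and -65 mm on both sides, y 76 to 82 mm (trunnion nuts to 92); the rear ones reach 260 mm high. Feet x -125 to 75, y to 106 mm.
- hopper (a joint): Tilt of the hopper, rad: 0 upright on its rubber stops, grows as its open lip swings down to the stand's +x, up to 1.15. It holds one block; a second one laid near its middle trips it and it tips by itself in about 1 s. Empty it stays down when tipped beyond about 0.72 rad and falls back upright by itself below that; about 1 N at the cross bar moves it.
- hopper_floor (a point): Middle of the hopper's floor, upper face; moves with it. Upright it is at x +44, y 0, z 198 mm of the stand. The hopper is a sheet-metal scoop, 72 mm long in x, 124 mm wide inside, rear and side walls 54 mm high, front open with a low lip.
- hopper_bar (a point): Middle of the cross bar (steel, 12 mm diameter, along the stand's y) at the back of the hopper's two lever arms, free for about 100 mm between two 28 mm disc counterweights; moves with the hopper. Upright it is at x -100, z 240 mm of the stand, fully tipped at x -13, z 314 mm. Between it and the upright hopper's rear wall are about 95 mm of free space.
- hopper_eye (a point): Middle of the eye, a round 16.5 mm hole through the 5 mm thick lever arm on the pin's side; moves with the hopper. Upright it is at x -65, y 68.5, z 240 mm of the stand, in line with the guide tube.
- lock_pin: Loose steel pin, 12 mm diameter, 84 mm long, tapered nose, black knob 30 mm diameter and 14 mm thick; lies level in the guide tube, drawn out at the start. Origin on its axis at the shoulder between rod and knob; y runs from nose to knob. Drawn out the origin is at y 160 to 169 mm of the stand, fully home at 134 mm, with the knob against the tube. It slides with 3 to 6 N.
- pin_tip (a point): End of the pin's nose, on its axis, 84 mm from the shoulder.
- pin_knob (a point): Centre of the outer flat face of the pin's knob, 14 mm beyond the shoulder; pushing it towards -y of the stand drives the pin in. Home it is at y = 148 mm of the stand.
- wax_loose: Loose cream-white wax block on the table, 64 x 52 x 34 mm (its x, y, z), 0.12 kg, rounded edges. Origin in the middle of its underside.
- wax_loose_mid (a point): Centre of the loose wax block, 17 mm above its underside.
- wax_in: Like block (64 x 52 x 34 mm) that lies flat in the hopper at the start. Origin in the middle of its underside.
- wax_in_mid (a point): Centre of the block that starts in the hopper.
- crate: Small open slatted wooden crate, 186 x 126 x 100 mm (its x, y, z), walls 6 mm, standing loose on the table between the uprights under the hopper's lip. Origin in the middle of its underside.
- jar: Finished candle in a clear glass jar, 69 mm diameter, 82 mm high, a bystander. Origin in the middle of its underside.
- tape: Roll of tan masking tape lying flat, 96 mm across, 25 mm high, a bystander. Origin in the middle of its underside.
- lid: Round wooden jar lid lying flat, 72 mm diameter, 10 mm high, a bystander. Origin in the middle of its underside.
- guide_mouth (a point): Centre of the outer end of the pin's guide tube (outer diameter 25 mm, bore 14 mm, level along the stand's y, from y 82 to 134 mm) at x -65, y 134, z 240 mm of the stand.

How it is judged:
By the outcome, as a careful person would: the job done as asked, in the order asked, and still so for the second after the job is handed in, with the robot touching nothing.
It also fails if it takes over 54 s, if anything falls off the work surface, if the arm or the gripper's body presses on something with over 40 N, if the wrist force passes 120 N, or if a joint passes its speed limit or range.

### The arm

A 7-joint arm with a two-finger parallel gripper is mounted at the origin on a cart in front of the work surface, level with it; the furniture and walls round the work are solid. World frame = base frame: x ahead of the robot, y to its left, z up, the work surface at z = 0. Lengths are in m, angles in rad, forces in N, time in s.
With the tool pointing down it reaches from about 0.4 to 0.85 m from the base axis. Payload 10.4 kg.
Tool frame: the origin (TCP) lies midway between the tips of the shut fingers; the grasp point (between the pads) lies 19 mm behind it; x points along the fingers, z is the direction in which the jaws open and shut, and the axes are right-handed (so a half turn about x gives the same grasp; the last joint's range is limited). The gripper opens to 87 mm and grips with 3 to 60 N. Pads are 19 mm wide; open, the fingers measure 117 mm over their backs; the gripper's body (75 mm by 190 mm) begins 51 mm behind the grasp point.
Start: joints at [-1.238, 0.332, -0.065, 1.46, 0.022, 1.35, -0.088], TCP at [0.218, 0.586, 0.223] pointing down, gripper open.
Joint ranges: [-2.6, 2.6], [-0.5, 2.12], [-1.47, 1.34], [0.16, 2.42], [-1.27, 4.41], [0.06, 2.06], [-2.6, 2.6]. Speed limits (rad/s): [2.22, 2.22, 2.79, 2.79, 3.14, 3.14, 3.14].

### API

Orientations are given as a unit quaternion [x, y, z, w].
In Python, from bench import read_state, camera, camera_params, close_job gives the robot as it stands.
- The arm moves only by the tool arm_command, never from a script. Its argument "targets" is a list of rows, each a list of 7 numbers: the closure in counts, from 0 (fully open) to 255 (shut), then the shift along the tool's x, y, z in mm, then the turn, a rotation vector about the tool's x, y, z in rad. A call has 1 to 10 rows; each row is the pose to reach, as a shift and turn from the pose commanded when the call began, along the tool's axes at that moment; what a row does not reach only later rows make up. A row lasts 1/10 s, in which the tool goes at most 50 mm and 8.59 degrees, less where a joint would pass 70% of its speed; a pose out of reach is approached as far as the arm can. A call with a gripper value outside its range is refused whole. The fingers move at their own pace and stop on an object; "newtons" is the grip in N (left out, the last holds). Time passes only in rows, so rows that repeat a pose let the fingers close. It gives the time, the measured TCP pose, the force and the opening at its end, in the units of the state.
- read_state(): the state, without advancing time (a new reading comes with each control period).
- camera(name): name is "scene" or "top" or "wrist"; returns the picture (384x512x3 uint8, red, green, blue); there is no depth.
- camera_params(name): a dict with "intrinsics" (3x3 intrinsics, pixels), "dist" ([k1, k2, p1, p2, k3] as OpenCV has them; the pictures are not rectified), "xyz" and "orientation" of the camera in the world; the wrist camera has in their place "mount" (4x4, takes a point from camera to tool coordinates, whose origin is the TCP and whose axes are the tool frame's). Camera axes: x right, y down, z forward; pixel columns grow to the right and rows downward; lengths in m; the calibration is good to about 2 mm. A picture is of the moment at which its call begins: read the wrist's pose just before it. camera_params takes no time and is no camera call.
- close_job(): hands the job in, once; it reports no verdict.
The state is a dict: "time": time; "joint_positions": joint angles; "joint_vel": joint speeds; "joint_torque": joint torques, N m; "ee_pos": TCP position; "eef_rot": TCP orientation; "ft_force": force on the tool from outside, world axes, zero at the start; "torque": the same for the moment, N m; "width": finger opening in m.
Only numpy, scipy, OpenCV 4.12 (cv2) and the standard library are available. Lean on these libraries where they do the work, as an engineer would, in place of code of your own. Each camera call takes 0.05 s, during which the arm holds its last target.

## Working session

There is one attempt and no reset: what is moved stays moved. The work goes in short steps, Python scripts to look and compute and a tool call to move; the robot and the scene stay as the last step left them, time stands still between calls to the robot, and variables do not carry over. Pictures are saved under pics/ and viewed, and the job is handed in when it is done.

Besides the shell and the picture viewer there is one more tool, called after "Request:" by a JSON object that holds its "op" and its "data". arm_command: Moves the arm, as the interface text tells. Its arguments: {"type":"object","properties":{"targets":{"type":"array"},"newtons":{"type":"number"}},"required":["targets"]}

```bash
ls -la; mkdir -p pics
cat > h.py <<'E'
import numpy as np, cv2
from scipy.spatial.transform import Rotation as R
from bench import read_state, camera, camera_params
def pose():
    s=read_state(); return np.array(s["ee_pos"]), R.from_quat(s["eef_rot"])
def snap(name,fn,scale=1.5):
    p,r=pose(); im=camera(name)
    cv2.imwrite('pics/'+fn+'_raw.png',im[:,:,::-1])
    cv2.imwrite('pics/'+fn+'.png',cv2.resize(im[:,:,::-1],None,fx=scale,fy=scale,interpolation=cv2.INTER_CUBIC))
    return im,p,r
def cam(name,p=None,r=None):
    c=camera_params(name);K=np.array(c["intrinsics"]);d=np.array(c["dist"])
    if name=="wrist":
        M=np.array(c["mount"]); Rm=r.as_matrix()@M[:3,:3]; o=p+r.as_matrix()@M[:3,3]
    else:
        o=np.array(c["xyz"]); Rm=R.from_quat(c["orientation"]).as_matrix()
    return K,d,Rm,o
def ray(c,uv):
    K,d,Rm,o=c
    n=cv2.undistortPoints(np.array([[uv]],float),K,d)[0,0]
    v=Rm@np.array([n[0],n[1],1]); return o,v/np.linalg.norm(v)
def onz(c,uv,z):
    o,v=ray(c,uv); return o+v*(z-o[2])/v[2]
def tri(rays):
    A=np.zeros((3,3));b=np.zeros(3)
    for o,v in rays:
        P=np.eye(3)-np.outer(v,v);A+=P;b+=P@o
    x=np.linalg.solve(A,b)
    return x,[np.linalg.norm((np.eye(3)-np.outer(v,v))@(x-o)) for o,v in rays]
def proj(c,X):
    K,d,Rm,o=c
    rv=cv2.Rodrigues(Rm.T)[0]; return cv2.projectPoints(np.atleast_2d(X).astype(float),rv,-Rm.T@o,K,d)[0][:,0]
E
python3 - <<'E'
from h import *
print(read_state())
for n in("scene","top","wrist"):
    snap(n,n+'0'); 
    c=camera_params(n); print(n,c)
E
```

```text
total 12
drwxr-xr-x  3 agent agent 4096 Dec  7 15:42 .
drwxr-xr-x 23 root  root  4096 Dec  7 15:42 ..
drwxr-xr-x  2 agent agent 4096 Dec  7 15:42 pics
{'time': 0.0, 'joint_positions': array([-1.23762194,  0.33286669, -0.06471447,  1.46098808,  0.02157729,
        1.34989845, -0.08853187]), 'joint_vel': array([ 1.20306936e-03, -8.24157280e-05,  4.98007828e-04,  7.99793206e-04,
        3.32633466e-04,  4.81218060e-04,  1.43221265e-03]), 'joint_torque': array([-7.12717360e-05, -6.23243809e+01,  2.45770044e-02, -3.89899671e+01,
       -6.14678767e-02,  3.98540148e-02,  1.61220560e-04]), 'ee_pos': array([0.2175463 , 0.58547933, 0.22173488]), 'eef_rot': array([-0.40394245,  0.5810019 ,  0.40332588,  0.58016853]), 'ft_force': array([-0.37365028, -0.31374592, -0.34220033]), 'torque': array([ 0.03625686, -0.00725523, -0.03722443]), 'width': 0.08670070241159301}
scene {'intrinsics': array([[483.91319489,   0.        , 255.86487639],
       [  0.        , 483.91319489, 196.20008117],
       [  0.        ,   0.        ,   1.        ]]), 'dist': array([-0.11794321,  0.        ,  0.        ,  0.  
[... 446 characters left out ...]
, 1.11093477]), 'orientation': array([ 0.71476868, -0.69375593,  0.06740938, -0.05713506])}
wrist {'intrinsics': array([[293.44001071,   0.        , 254.75081677],
       [  0.        , 293.44001071, 192.46077433],
       [  0.        ,   0.        ,   1.        ]]), 'dist': array([-0.02530608,  0.        ,  0.        ,  0.        ,  0.        ]), 'mount': array([[-4.81176706e-04, -2.81534772e-01,  9.59550906e-01,
        -1.63676164e-01],
       [ 1.26437439e-03, -9.59550421e-01, -2.81533996e-01,
         7.63299380e-02],
       [ 9.99999085e-01,  1.07776399e-03,  8.17678666e-04,
        -3.24154571e-04],
       [ 0.00000000e+00,  0.00000000e+00,  0.00000000e+00,
         1.00000000e+00]])}
```

View pics/scene0.png

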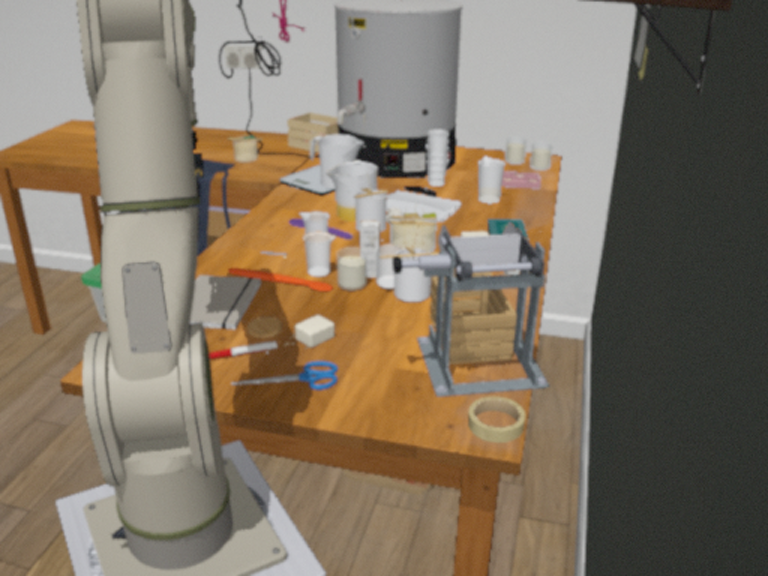

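View pics/top0.png

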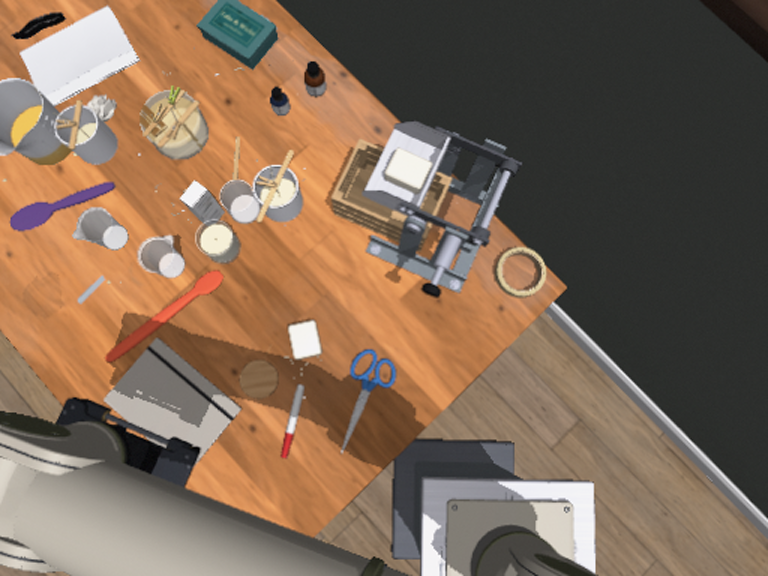

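View pics/wrist0.png

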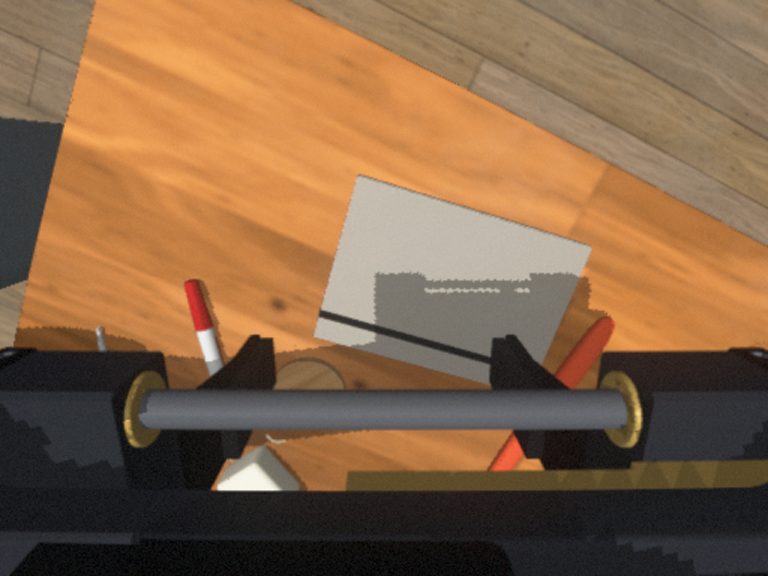

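Run:
```python
import cv2
a=cv2.imread('pics/top0_raw.png')[70:205,210:375]; cv2.imwrite('pics/topc.png',cv2.resize(a,None,fx=4.4,fy=4.4,interpolation=cv2.INTER_CUBIC))
a=cv2.imread('pics/scene0_raw.png')[140:300,250:375]; cv2.imwrite('pics/scenec.png',cv2.resize(a,None,fx=3.7,fy=3.7,interpolation=cv2.INTER_CUBIC))
```

```text
(no output)
```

View pics/topc.png

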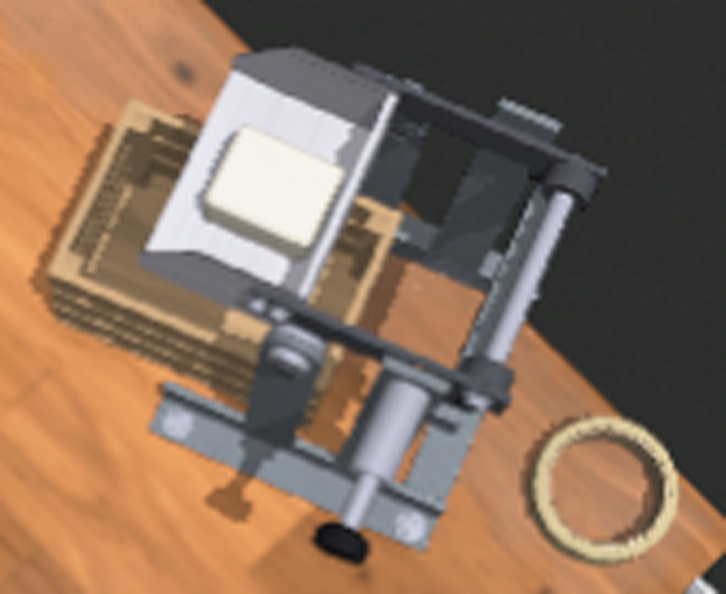

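View pics/scenec.png

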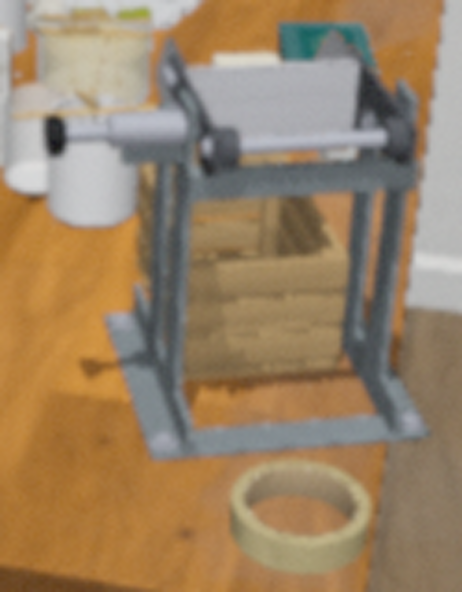

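Run:
```python
from h import *
ct=cam("top");cs=cam("scene")
T=lambda u,v:((u+.5)/4.4-.5+210,(v+.5)/4.4-.5+70)
S=lambda u,v:((u+.5)/3.7-.5+250,(v+.5)/3.7-.5+140)
f=lambda a:np.round(np.array(a)*1000,1)
b1=onz(ct,T(568,197),.24);b2=onz(ct,T(498,362),.24);print("bar",f(b1),f(b2),f((b1+b2)/2),f(np.linalg.norm(b1-b2)))
y=(b2-b1)/np.linalg.norm(b2-b1);print("ydir",y,np.degrees(np.arctan2(y[1],y[0])))
k=onz(ct,T(342,542),.24);print("knob",f(k)); m=onz(ct,T(370,468),.24);print("mouth",f(m))
d=k-(b1+b2)/2;print("dir",f(d))
for n,p in(("A",(150,430)),("B",(425,548))): print(n,f(onz(ct,T(*p),.004)))
print("bolts",f(onz(ct,T(178,420),.006)),f(onz(ct,T(410,523),.006)))
# scene bar disc, knob triangulate
print("knob tri",[f(q) for q in tri([ray(ct,T(342,542)),ray(cs,S(55,134))])])
print("sceneA",f(onz(cs,S(107,318),.004)),"B",f(onz(cs,S(152,455),.004)), "C", f(onz(cs,S(425,435),.004)))
print("wax in top z=.232",f(onz(ct,T(275,180),.232)))
print("loose",f(onz(ct,(304/1.5,338/1.5),.034)))
print("tape",f(onz(ct,T(603,490),.025)))
print("lid",f(onz(ct,(259/1.5,378/1.5),.01)))
print("jar",f(onz(ct,(217/1.5,238/1.5),.082)))
```

```text
bar [653.2  53.  240. ] [559.4  91.8 240. ] [606.3  72.4 240. ] 101.5
ydir [-0.92433807  0.38157453  0.        ] 157.56875303314314
knob [460.  173.5 240. ]
mouth [499.7 159.3 240. ]
dir [-146.3  101.1    0. ]
A [574.  276.2   4. ]
B [500.1  92.7   4. ]
bolts [580.9 257.8   6. ] [516.2 103.    6. ]
knob tri [array([459.9, 173.6, 239.9]), array([0.1, 0.1])]
sceneA [574.  272.4   4. ] B [499.3  96.4   4. ] C [688.8  14.    4. ]
wax in top z=.232 [660.1 211.2 232. ]
loose [398.2 384.4  34. ]
tape [538.5 -20.5  25. ]
lid [323.1 467.2  10. ]
jar [570.7 546.3  82. ]
```

```bash
python3 - <<'E'
from h import *
ct=cam("top");cs=cam("scene")
im=cv2.imread('pics/top0_raw.png');hsv=cv2.cvtColor(im,cv2.COLOR_BGR2HSV)
def blob(box,hi=70,lo=150):
    x0,y0,x1,y1=box;m=np.zeros(im.shape[:2],np.uint8);m[y0:y1,x0:x1]=cv2.inRange(hsv,(0,0,lo),(180,hi,255))[y0:y1,x0:x1]
    cs,_=cv2.findContours(m,0,1);c=max(cs,key=cv2.contourArea);r=cv2.minAreaRect(c);return r,c
for nm,box,z in(("loose",(180,205,222,250),.034),):
    r,c=blob(box);print(nm,r)
    b=cv2.boxPoints(r);P=np.array([onz(ct,q,z) for q in b])
    print(np.round(P*1000,1), "mid",np.round(P.mean(0)*1000,1))
    for i in range(4):
        e=P[(i+1)%4]-P[i];print(np.linalg.norm(e)*1000,np.degrees(np.arctan2(e[1],e[0])))
p,r=pose();print(r.as_matrix())
E
python3 - <<'E'
import cv2
a=cv2.imread('pics/top0_raw.png')[195:270,150:270]; cv2.imwrite('pics/topd.png',cv2.resize(a,None,fx=6,fy=6,interpolation=cv2.INTER_CUBIC))
E
```

```text
loose ((202.7115478515625, 226.05770874023438), (23.533935546875, 19.023263931274414), 78.69007110595703)
[[422.1 417.8  34. ]
 [434.1 366.5  34. ]
 [370.6 350.9  34. ]
 [358.8 401.7  34. ]] mid [396.4 384.2  34. ]
52.67548884154256 -76.80060057243627
65.45523931764596 -166.18829276787253
52.160699526259776 103.06220718156122
65.33789247700817 14.264414198705534
[[-3.24430770e-04 -9.37364884e-01  3.48348919e-01]
 [-1.03302609e-03  3.48349065e-01  9.37364316e-01]
 [-9.99999414e-01 -5.57436958e-05 -1.08133754e-03]]
```

View pics/topd.png

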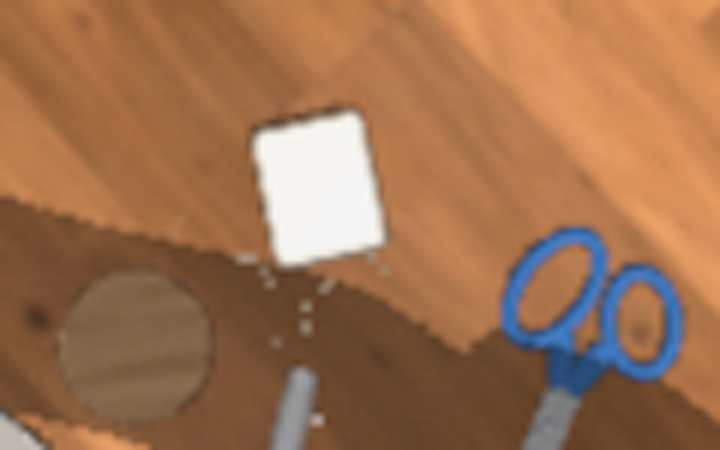

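```bash
cat >> h.py <<'E'
def goal(P,psi,p=None,r=None,tilt=None):
    """row for target TCP P (m), tool pointing down, tool z at psi deg"""
    if p is None: p,r=pose()
    a=np.radians(psi);z=np.array([np.cos(a),np.sin(a),0]);x=np.array([0,0,-1.]);y=np.cross(z,x)
    Rt=R.from_matrix(np.stack([x,y,z],1))
    if tilt is not None: Rt=tilt*Rt
    print("shift",np.round(r.inv().apply(np.array(P)-p)*1000,1),"turn",np.round((r.inv()*Rt).as_rotvec(),3))
E
python3 -c "
from h import *
goal([.397,.384,.130],103.6)"
```

```text
shift [  92.1 -238.4 -126.4] turn [-0.593 -0.001 -0.   ]
```

Request:
{"op": "arm_command", "data": {"targets": [[0,30,-80,-42,-0.15,0,0],[0,60,-160,-84,-0.4,0,0],[0,92,-238,-126,-0.593,0,0],[0,92,-238,-126,-0.593,0,0],[0,92,-238,-126,-0.593,0,0],[0,92,-238,-126,-0.593,0,0],[0,92,-238,-126,-0.593,0,0],[0,92,-238,-126,-0.593,0,0]], "newtons": 15}}

```text
time: 0.95
ee_pos: [0.3971, 0.3842, 0.1303]
eef_rot: [-0.555, 0.438, 0.555, 0.438]
ft_force: [-0.7, 1.0, 0.4]
width: 0.0869
```

```bash
python3 -c "
from h import *
im,p,r=snap('wrist','w1')
print(p,r.as_matrix()); s=read_state();print(s['time'],s['joint_positions'],s['joint_vel'])
c=cam('wrist',p,r)
print(proj(c,[[.397,.384,.034]]))
goal([.397,.384,.006],103.6)"
```

```text
[0.39712517 0.38423442 0.1302592 ] [[-6.23053737e-04 -9.72447753e-01 -2.33120097e-01]
 [-3.96526930e-04 -2.33119883e-01  9.72447923e-01]
 [-9.99999727e-01  6.98325709e-04 -2.40355507e-04]]
1.0 [-8.52463762e-01  2.44839782e-01 -1.59712886e-03  1.77085444e+00
 -2.51938553e-04  1.12578873e+00  9.54518808e-01] [-0.02067158 -0.00143718 -0.01727434 -0.00916585  0.00086821 -0.00184228
  0.00013331]
[[255.22469324 192.69634467]]
shift [124.6  -0.3  -1.7] turn [ 0.     0.001 -0.   ]
```

View pics/w1.png

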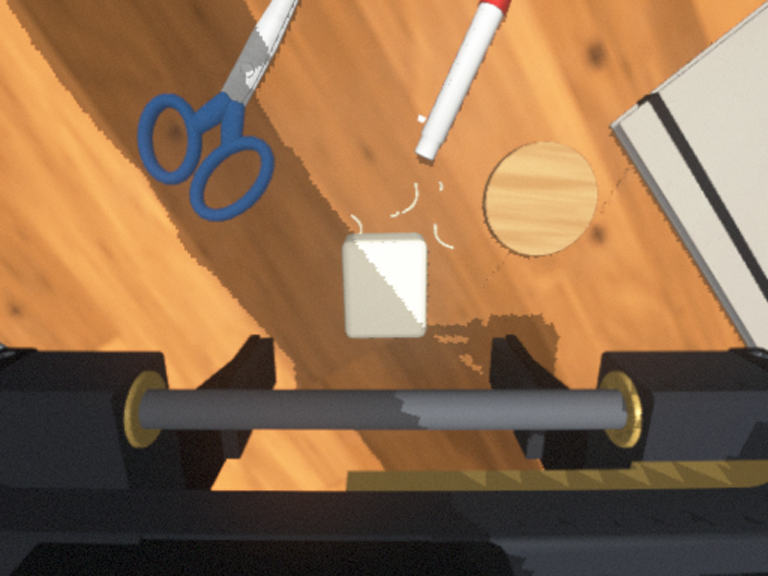

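The wrist view shows the block centred at about (257,192) raw px, which matches the prediction, and its sides are aligned with the jaws. Descend and grip.

Request:
{"op": "arm_command", "data": {"targets": [[0,40,0,0,0,0,0],[0,80,0,0,0,0,0],[0,108,0,-1,0,0,0],[0,123,0,-1,0,0,0],[0,124,0,-1,0,0,0],[130,124,0,-1,0,0,0],[130,124,0,-1,0,0,0],[130,124,0,-1,0,0,0],[130,124,0,-1,0,0,0],[130,124,0,-1,0,0,0]], "newtons": 15}}

```text
time: 2.0
ee_pos: [0.3974, 0.3842, 0.0071]
eef_rot: [0.556, -0.437, -0.556, -0.438]
ft_force: [-0.1, 0.8, -0.6]
width: 0.0549
```

Request:
{"op": "arm_command", "data": {"targets": [[150,0,0,0,0,0,0],[170,0,0,0,0,0,0],[170,0,0,0,0,0,0],[170,0,0,0,0,0,0],[170,-30,0,0,0,0,0],[170,-80,0,0,0,0,0],[170,-130,0,0,0,0,0],[170,-180,0,0,0,0,0],[170,-230,0,0,0,0,0],[170,-290,0,0,0,0,0]]}}

```text
time: 3.0
ee_pos: [0.3968, 0.3833, 0.2883]
eef_rot: [0.556, -0.438, -0.556, -0.437]
ft_force: [0.5, 1.4, -1.2]
width: 0.0518
```

```bash
python3 -c "
from h import *
im,p,r=snap('wrist','w2')
s=read_state();print(s['time'],p,s['width'],s['ft_force'],s['joint_positions'])
goal([.540,.160,.42],-22.4)"
```

```text
3.05 [0.39675989 0.38327486 0.28831747] 0.051886998560012075 [0.42132462 0.4409361  5.64983432] [-8.57728720e-01  1.37461180e-01  7.71671837e-03  1.54257609e+00
 -1.13049558e-03  1.45085478e+00  9.57726196e-01]
shift [-123.5  -85.7 -251.4] turn [ 2.199e+00  1.300e-02 -2.000e-03]
```

View pics/w2.png

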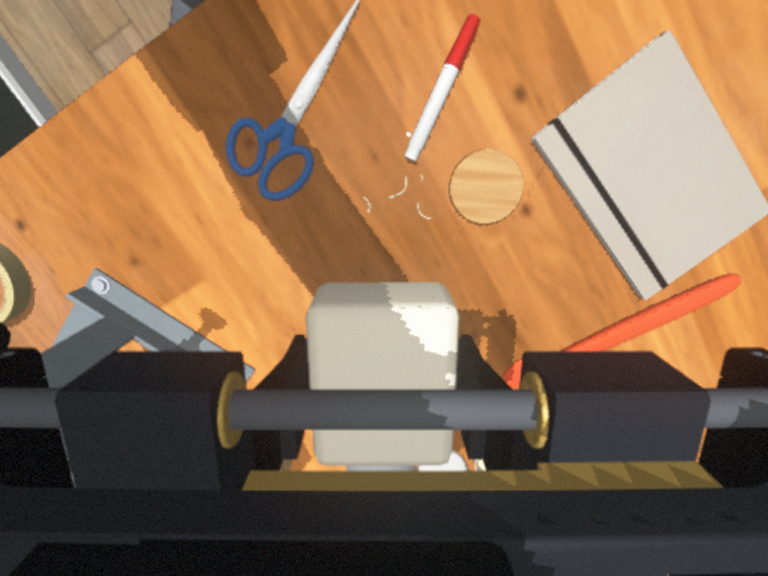

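```bash
python3 -c "
from h import *
goal([.649,.175,.36],-22.4)"
```

```text
shift [ -62.6 -194.6 -262.8] turn [ 2.199e+00  1.300e-02 -2.000e-03]
```

Request:
{"op": "arm_command", "data": {"targets": [[170,-40,0,0,0.12,0,0],[170,-66,-20,-20,0.25,0,0],[170,-66,-45,-60,0.38,0,0],[170,-66,-70,-95,0.52,0,0],[170,-66,-95,-130,0.66,0,0],[170,-66,-120,-165,0.8,0,0],[170,-66,-145,-200,0.94,0,0],[170,-66,-170,-230,1.08,0,0],[170,-66,-188,-255,1.22,0,0],[170,-66,-194,-263,1.36,0,0]]}}

```text
time: 4.05
ee_pos: [0.6494, 0.17, 0.3508]
eef_rot: [-0.154, 0.691, 0.153, 0.69]
ft_force: [-0.6, 0.5, -2.2]
width: 0.0521
```

```bash
python3 -c "
from h import *
s=read_state();print(s['time'],s['width'],s['joint_positions'],s['ee_pos'])
goal([.649,.175,.36],-22.4)"
```

```text
4.05 0.05212604925198613 [-0.55684839  0.42686263  0.36058069  1.10101711 -0.14449942  1.63942665
  0.20176483] [0.64938049 0.17001965 0.35076001]
shift [-9.3  4.7  1.7] turn [ 0.829 -0.001  0.003]
```

Request:
{"op": "arm_command", "data": {"targets": [[170,-4,2,1,0.14,0,0],[170,-9,5,2,0.28,0,0],[170,-9,5,2,0.42,0,0],[170,-9,5,2,0.56,0,0],[170,-9,5,2,0.7,0,0],[170,-9,5,2,0.83,0,0],[170,-9,5,2,0.83,0,0],[170,-9,5,2,0.83,0,0]]}}

```text
time: 4.85
ee_pos: [0.6471, 0.1793, 0.3609]
eef_rot: [0.133, 0.695, -0.133, 0.694]
ft_force: [-0.4, -0.8, -1.3]
width: 0.0516
```

```bash
python3 -c "
from h import *
im,p,r=snap('wrist','w3')
s=read_state();print(s['time'],p,s['width'],s['ft_force'],s['joint_positions'])
c=cam('wrist',p,r)
a=np.radians(67.6);ex=np.array([np.cos(a),np.sin(a),0]);ey=np.array([-ex[1],ex[0],0]);O=np.array([.645,.166,0])
W=lambda x,y,z:O+(x*ex+y*ey)/1000+np.array([0,0,z/1000])
for q in [(44,0,232),(44,0,198),(8,62,252),(8,-62,252)]: print(q,proj(c,W(*q))*1.5)
goal(W(46,1,360),-22.4)"
```

```text
4.9 [0.64706158 0.17925347 0.36093121] 0.05190826611882003 [ 0.39011491  0.15246541 -0.7492865 ] [-0.6456653   0.44087823  0.4890334   1.08363386 -0.20258692  1.66198997
 -0.59403386]
(44, 0, 232) [[385.99737866 231.6300616 ]]
(44, 0, 198) [[385.65014538 224.41658358]]
(8, 62, 252) [[289.50328544 290.58427906]]
(8, -62, 252) [[480.96169437 293.21952004]]
shift [ 1.1 32.9  2.5] turn [ 0.013 -0.     0.   ]
```

View pics/w3.png

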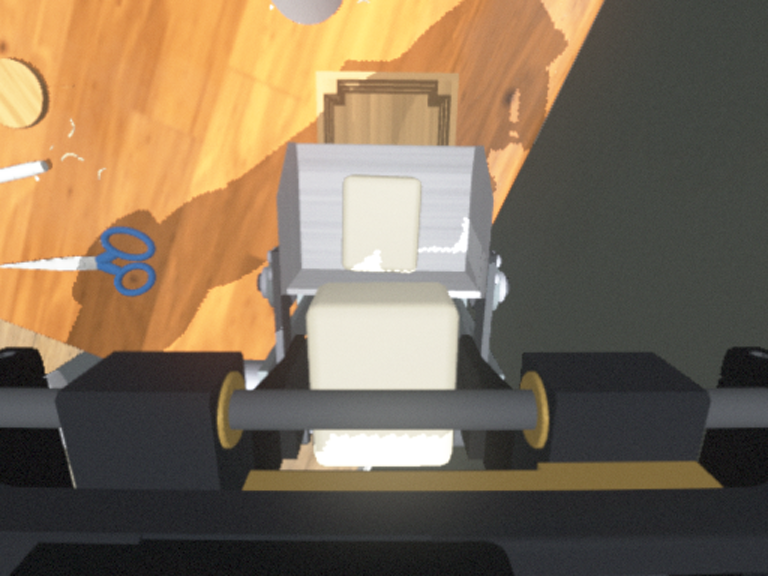

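```bash
cat >> h.py <<'E'
_a=np.radians(67.6);ex=np.array([np.cos(_a),np.sin(_a),0]);ey=np.array([-ex[1],ex[0],0]);O=np.array([.645,.166,0])
W=lambda x,y,z:O+(x*ex+y*ey)/1000+np.array([0,0,z/1000])
def S(P): d=np.asarray(P)-O; return np.round(np.array([d@ex,d@ey,d[2]])*1000,1)
E
python3 -c "
from h import *
goal(W(47,2,241),-22.4)"
```

```text
shift [120.1  34.    1.6] turn [ 0.013 -0.     0.   ]
```

Request:
{"op": "arm_command", "data": {"targets": [[170,0,20,1,0.01,0,0],[170,20,34,1,0.01,0,0],[170,50,34,1,0.01,0,0],[170,75,34,1,0.01,0,0],[170,95,34,1,0.01,0,0],[170,105,34,1,0.01,0,0],[170,110,34,1,0.01,0,0],[170,110,34,1,0.01,0,0]]}}

```text
time: 5.7
ee_pos: [0.6608, 0.2104, 0.2516]
eef_rot: [0.137, 0.694, -0.137, 0.694]
ft_force: [-0.5, -0.7, -2.1]
width: 0.0513
```

```bash
python3 -c "
from h import *
im,p,r=snap('scene','s4'); snap('top','t4')
s=read_state();print(s['time'],S(p),s['width'],s['ft_force'])
goal(W(47,2,241),-22.4)
a=cv2.imread('pics/s4_raw.png')[110:260,230:375]; cv2.imwrite('pics/s4c.png',cv2.resize(a,None,fx=4,fy=4,interpolation=cv2.INTER_CUBIC))
"
```

```text
5.8 [ 47.    2.3 251.6] 0.05174452365308379 [ 0.26527277  0.27652755 -1.04310131]
shift [11.7 -0.3 -0.1] turn [-0.001  0.001 -0.001]
```

View pics/s4c.png

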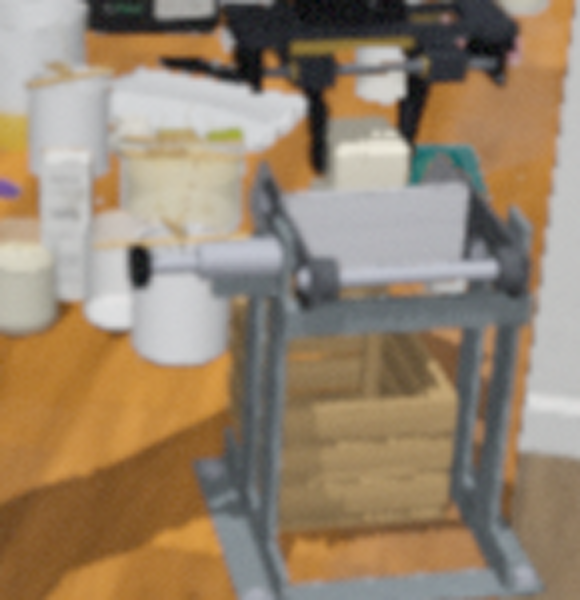

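Request:
{"op": "arm_command", "data": {"targets": [[170,6,0,0,0,0,0],[170,10,0,0,0,0,0],[170,11,0,0,0,0,0],[170,11,0,0,0,0,0]]}}

```text
time: 6.2
ee_pos: [0.6606, 0.2104, 0.2403]
eef_rot: [0.138, 0.694, -0.138, 0.693]
ft_force: [0.4, 0.2, -1.7]
width: 0.0521
```

Request:
{"op": "arm_command", "data": {"targets": [[60,1,0,0,0,0,0],[60,1,0,0,0,0,0],[60,-3,0,0,0,0,0],[60,-25,0,0,0,0,0],[60,-70,0,0,0,0,0],[60,-115,0,0,0,0,0],[60,-150,0,0,0,0,0],[60,-150,0,0,0,0,0],[60,-150,0,0,0,0,0],[60,-150,0,0,0,0,0]]}}

```text
time: 7.2
ee_pos: [0.6605, 0.2104, 0.3895]
eef_rot: [0.137, 0.694, -0.138, 0.693]
ft_force: [0.2, 0.3, -0.4]
width: 0.0666
```

```bash
python3 -c "
from h import *
im,p,r=snap('scene','s5'); s=read_state();print(s['time'],S(p),s['width'],s['ft_force'])
a=cv2.imread('pics/s5_raw.png')[110:260,230:375]; cv2.imwrite('pics/s5c.png',cv2.resize(a,None,fx=4,fy=4,interpolation=cv2.INTER_CUBIC))
"
```

```text
7.25 [ 47.    2.6 389.5] 0.06633851088603122 [-0.13227205  0.20626056  0.15454776]
```

View pics/s5c.png

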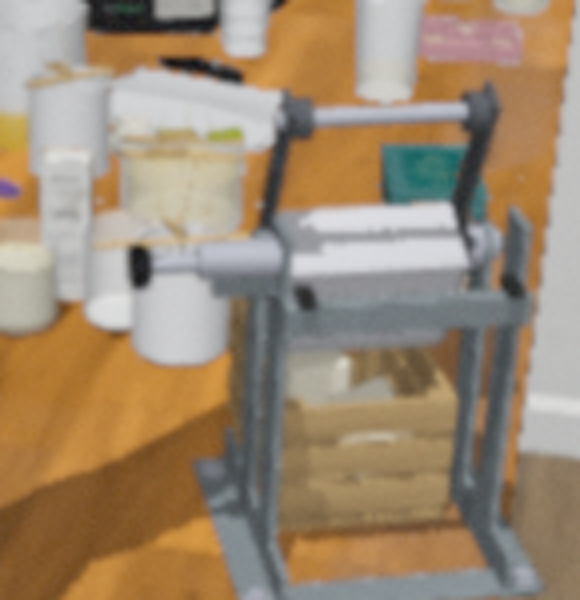

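```bash
python3 -c "
from h import *
im,p,r=snap('wrist','w6'); c=cam('wrist',p,r)
print(proj(c,W(-13.5,0,313.5))*1.5,proj(c,W(-13.5,50,313.5))*1.5)
s=read_state();print(s['time'],s['joint_positions'])
"
```

```text
[[384.87549754 394.3014706 ]] [[303.11221106 394.11958192]]
7.3 [-0.64015547  0.51126368  0.48550202  0.92831044 -0.23409392  1.74995588
 -0.6428265 ]
```

View pics/w6.png

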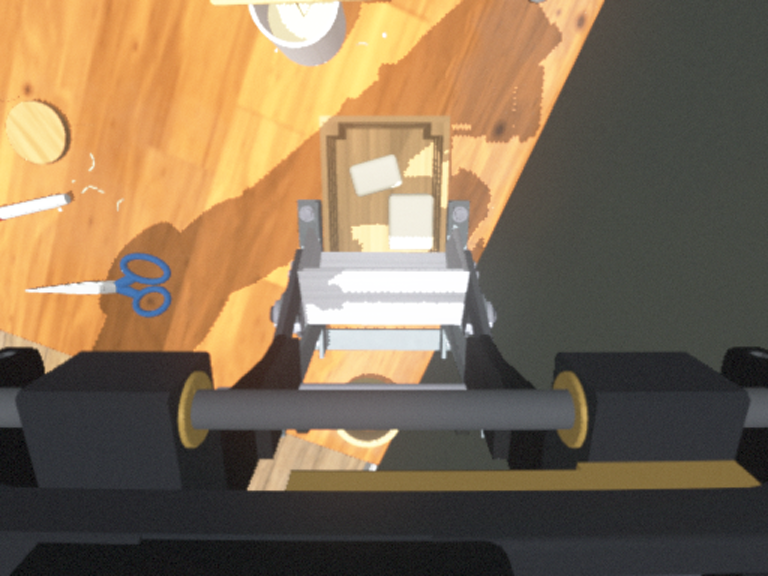

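```bash
python3 -c "
from h import *
goal(W(-13,0,390),67.6)
cs=cam('scene'); 
for uv in [(400,300),(400,325)]:
  o,v=ray(cs,((uv[0]+.5)/4-.5+230,(uv[1]+.5)/4-.5+110))
  n=ex; t=((W(-68,0,0)-o)@n)/(v@n); print('crossbar',S(o+t*v))
"
```

```text
shift [ -0.7 -60.    2.8] turn [-1.572 -0.002 -0.   ]
crossbar [-68.   2. 206.]
crossbar [-68.    0.5 187.5]
```

Request:
{"op": "arm_command", "data": {"targets": [[150,0,-10,0,-0.14,0,0],[150,0,-20,1,-0.29,0,0],[150,0,-30,1,-0.44,0,0],[150,0,-40,2,-0.59,0,0],[150,0,-50,2,-0.74,0,0],[150,0,-60,3,-0.89,0,0],[150,0,-60,3,-1.04,0,0],[150,0,-60,3,-1.19,0,0],[150,0,-60,3,-1.34,0,0],[150,0,-60,3,-1.49,0,0]]}}

```text
time: 8.3
ee_pos: [0.6403, 0.1538, 0.3897]
eef_rot: [-0.371, 0.603, 0.371, 0.602]
ft_force: [-0.2, 0.6, -0.2]
width: 0.036
```

Request:
{"op": "arm_command", "data": {"targets": [[150,0,0,0,-0.08,0,0],[150,0,0,0,-0.08,0,0],[150,0,0,0,-0.08,0,0]]}}

```text
time: 8.6
ee_pos: [0.6404, 0.1538, 0.39]
eef_rot: [-0.392, 0.589, 0.392, 0.588]
ft_force: [-0.7, 0.4, -0.7]
width: 0.036
```

```bash
python3 -c "
from h import *
im,p,r=snap('wrist','w7'); c=cam('wrist',p,r)
s=read_state();print(s['time'],S(p),s['width'],s['ft_force'],s['joint_positions'])
for q in [(-13.5,0,313.5),(-13.5,40,313.5),(-65,134,240),(-65,180,240)]: print(q,proj(c,W(*q))*1.5)
goal(W(-13,0,304),67.6)
"
```

```text
8.65 [-13.   -0.4 390. ] 0.03563538831831611 [-0.12157959  0.672912    0.28909638] [-0.468468    0.39675852  0.25536929  1.04617417 -0.09879514  1.71019831
  0.92970002]
(-13.5, 0, 313.5) [[381.48900229 297.91903378]]
(-13.5, 40, 313.5) [[381.22762478 228.14838404]]
(-65, 134, 240) [[301.90530439  68.06418921]]
(-65, 180, 240) [[298.34680362 -11.62224988]]
shift [86.2  0.4  0. ] turn [-0.004 -0.    -0.001]
```

View pics/w7.png

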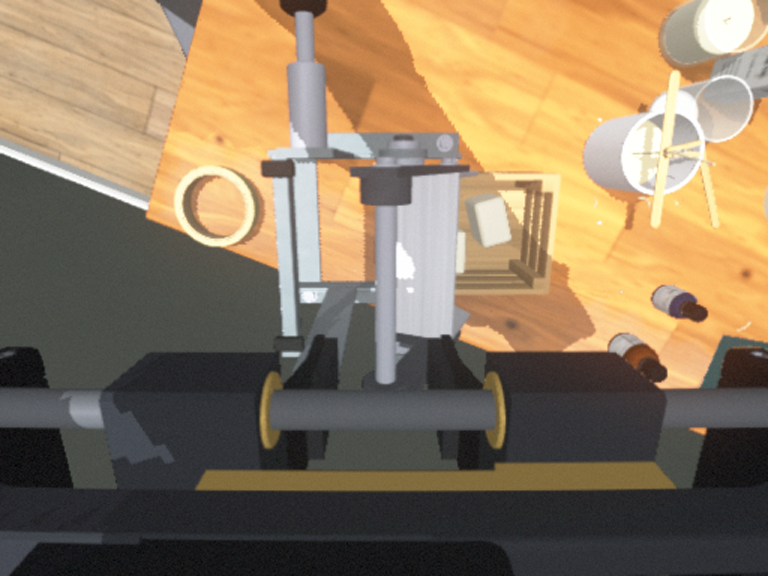

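The hopper is tipped and both blocks are in the crate (at about (489,220) and (460,252)). The bar is at column 386, about 3 mm to +x of the prediction, and is well centred between the fingers. Lower the open cage over it.

Request:
{"op": "arm_command", "data": {"targets": [[150,30,0,2,0,0,0],[150,55,0,2,0,0,0],[150,75,0,2,0,0,0],[150,86,0,2,0,0,0],[150,86,0,2,0,0,0]]}}

```text
time: 9.15
ee_pos: [0.6408, 0.1556, 0.3031]
eef_rot: [-0.392, 0.589, 0.393, 0.587]
ft_force: [-0.4, -0.6, 0.4]
width: 0.0358
```

```bash
python3 -c "
from h import *
s=read_state();p=s['ee_pos'];print(s['time'],S(p),s['width'],s['ft_force'])
for th in np.linspace(1.15,0,13):
  x=-100*np.cos(th)+30*np.sin(th)+2.5; z=210+30*np.cos(th)+100*np.sin(th)-9.5
  print(round(th,2),np.round([-(z-p[2]*1000), x-S(p)[0]],0))
"
```

```text
9.15 [-1.120e+01 -1.000e-01  3.031e+02] 0.035780015860088256 [-0.36913382 -0.59953184  0.41050654]
1.15 [-1.  0.]
1.05 [  1. -10.]
0.96 [  3. -19.]
0.86 [  7. -29.]
0.77 [ 12. -38.]
0.67 [ 17. -46.]
0.57 [ 23. -54.]
0.48 [ 30. -61.]
0.38 [ 37. -68.]
0.29 [ 45. -74.]
0.19 [ 54. -79.]
0.1 [ 63. -83.]
0.0 [ 73. -86.]
```

Request:
{"op": "arm_command", "data": {"targets": [[190,0,0,0,0,0,0],[190,0,0,0,0,0,0],[190,0,0,-4,0,0,0],[190,1,0,-10,0,0,0],[190,2,0,-15,0,0,0],[190,3,0,-19,0,0,0],[190,5,0,-24,0,0,0],[190,7,0,-29,0,0,0],[190,9,0,-34,0,0,0],[190,12,0,-38,0,0,0]]}}

```text
time: 10.15
ee_pos: [0.6267, 0.12, 0.2924]
eef_rot: [-0.393, 0.588, 0.393, 0.588]
ft_force: [0.2, 0.4, -0.3]
width: 0.0221
```

Request:
{"op": "arm_command", "data": {"targets": [[190,2,0,-4,0,0,0],[190,5,0,-8,0,0,0],[190,8,0,-12,0,0,0],[190,11,0,-16,0,0,0],[190,14,0,-20,0,0,0],[190,18,0,-23,0,0,0],[190,21,0,-27,0,0,0],[190,25,0,-30,0,0,0],[190,29,0,-33,0,0,0],[190,33,0,-36,0,0,0]]}}

```text
time: 11.15
ee_pos: [0.6129, 0.0871, 0.2591]
eef_rot: [-0.393, 0.588, 0.393, 0.588]
ft_force: [-0.6, 0.2, -0.3]
width: 0.0225
```

```bash
python3 -c "
from h import *
im,p,r=snap('scene','s8'); s=read_state();print(s['time'],S(p),s['width'],s['ft_force'])
a=cv2.imread('pics/s8_raw.png')[110:260,230:375]; cv2.imwrite('pics/s8c.png',cv2.resize(a,None,fx=4,fy=4,interpolation=cv2.INTER_CUBIC))
"
```

```text
11.2 [-85.2  -0.4 259.1] 0.02228035505716129 [-0.65513872 -1.53921809 -1.35725612]
```

View pics/s8c.png

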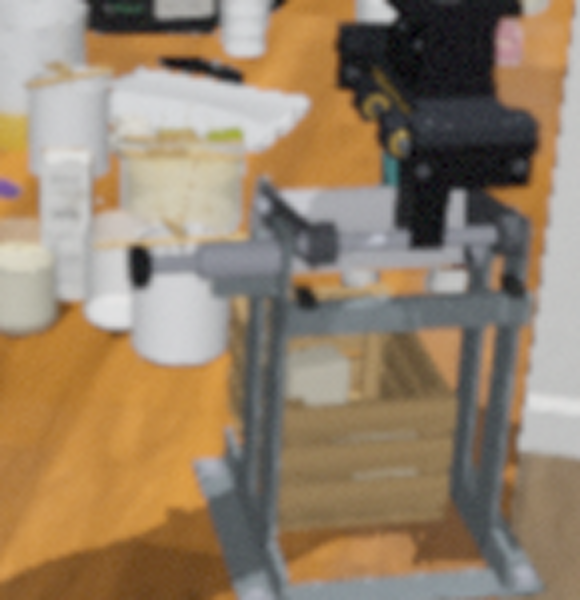

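The hopper has followed in the cage and is nearly upright. Continue to the stops.

Request:
{"op": "arm_command", "data": {"targets": [[190,5,0,-3,0,0,0],[190,10,0,-6,0,0,0],[190,15,0,-8,0,0,0],[190,20,0,-10,0,0,0],[190,25,0,-11,0,0,0],[190,28,0,-12,0,0,0],[190,28,0,-12,0,0,0],[190,28,0,-12,0,0,0]]}}

```text
time: 12.0
ee_pos: [0.6085, 0.0763, 0.2317]
eef_rot: [-0.393, 0.588, 0.393, 0.588]
ft_force: [0.3, -0.1, 0.3]
width: 0.0221
```

Request:
{"op": "arm_command", "data": {"targets": [[190,-10,0,0,0,0,0],[190,-40,0,0,0,0,0],[190,-80,0,0,0,0,0],[190,-110,0,0,0,0,0],[190,-110,0,0,0,0,0],[190,-110,0,0,0,0,0]]}}

```text
time: 12.6
ee_pos: [0.6087, 0.0763, 0.3426]
eef_rot: [-0.393, 0.587, 0.393, 0.589]
ft_force: [0.4, -0.2, -0.9]
width: 0.0224
```

```bash
python3 -c "
from h import *
im,p,r=snap('wrist','w9'); c=cam('wrist',p,r)
s=read_state();print(s['time'],S(p),s['width'],s['ft_force'],s['joint_positions'])
for q in [(-100,0,240),(-100,50,240),(-65,134,240),(-65,180,240),(-65,68.5,240)]: print(q,proj(c,W(*q))*1.5)
"
```

```text
12.65 [-96.8  -0.7 342.6] 0.022314116579308478 [ 0.23705387 -0.52679212 -0.28364268] [-0.4113105   0.27440662  0.27562241  1.30319156 -0.07393047  1.57403725
  1.03240994]
(-100, 0, 240) [[376.8850216  284.65763346]]
(-100, 50, 240) [[376.56748829 204.15096942]]
(-65, 134, 240) [[439.94383599  49.13441605]]
(-65, 180, 240) [[442.76089977 -47.32519058]]
(-65, 68.5, 240) [[436.15433458 172.22885148]]
```

View pics/w9.png

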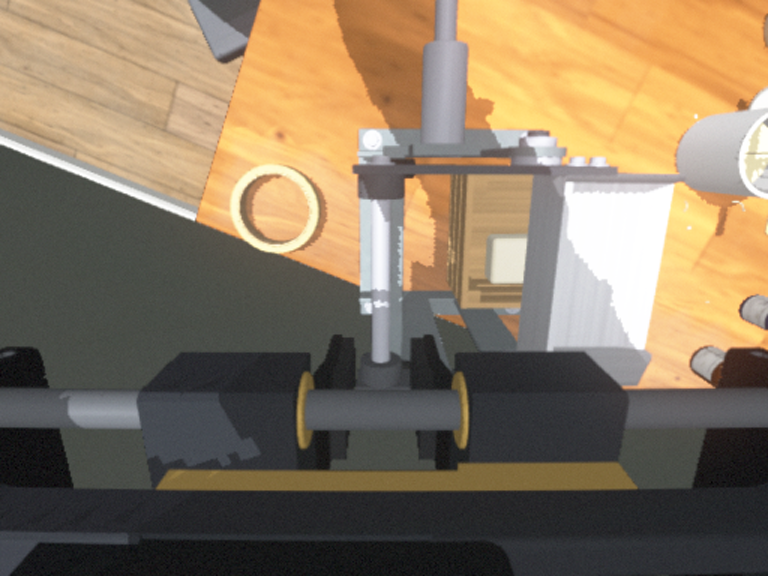

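```bash
sed -i 's/^_a=np.radians(67.6);.*/&\nO=O+0.0027*ex/' h.py; python3 -c "
from h import *
print(O,S([.4599,.1736,.2399]))
goal(W(-65,215,342),67.6)"
```

```text
[0.64602889 0.16849627 0.        ] [-66.2 174.  239.9]
shift [ -0.6 215.3  34.3] turn [-0.002  0.    -0.   ]
```

Request:
{"op": "arm_command", "data": {"targets": [[255,0,40,6,0,0,0],[255,0,85,14,0,0,0],[255,0,130,22,0,0,0],[255,0,170,30,0,0,0],[255,0,205,34,0,0,0],[255,0,217,34,0,0,0],[255,0,217,34,0,0,0],[255,0,217,34,0,0,0]]}}

```text
time: 13.45
ee_pos: [0.4217, 0.1898, 0.3411]
eef_rot: [-0.393, 0.588, 0.392, 0.588]
ft_force: [-0.2, -0.5, -1.0]
width: 0.0008
```

```bash
python3 -c "
from h import *
im,p,r=snap('top','t10'); im,p,r=snap('wrist','w10'); c=cam('wrist',p,r)
s=read_state();print(s['time'],S(p),s['width'],s['ft_force'],s['joint_positions'])
for q in [(-65,134,240),(-65,180,240)]: print(q,proj(c,W(*q))*1.5)
a=cv2.imread('pics/t10_raw.png')[70:205,210:375]; cv2.imwrite('pics/t10c.png',cv2.resize(a,None,fx=4.4,fy=4.4,interpolation=cv2.INTER_CUBIC))
"
```

```text
13.55 [-65.9 215.2 341. ] 0.0005038803240609554 [-0.61592033  0.06908804 -0.81194022] [-0.63471515 -0.07146318  0.10682742  1.66742652  0.00786243  1.54599292
  0.64746021]
(-65, 134, 240) [[383.95285187 401.55558836]]
(-65, 180, 240) [[383.8635947 338.7737547]]
```

View pics/t10c.png

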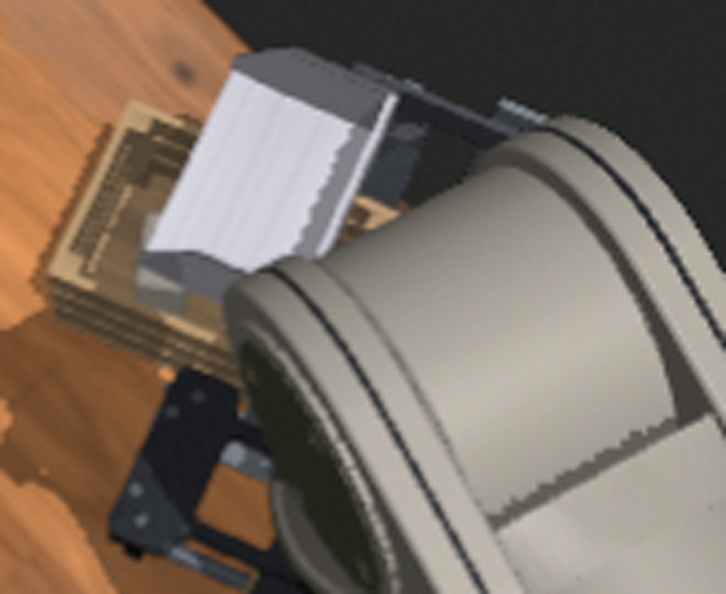

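View pics/w10.png

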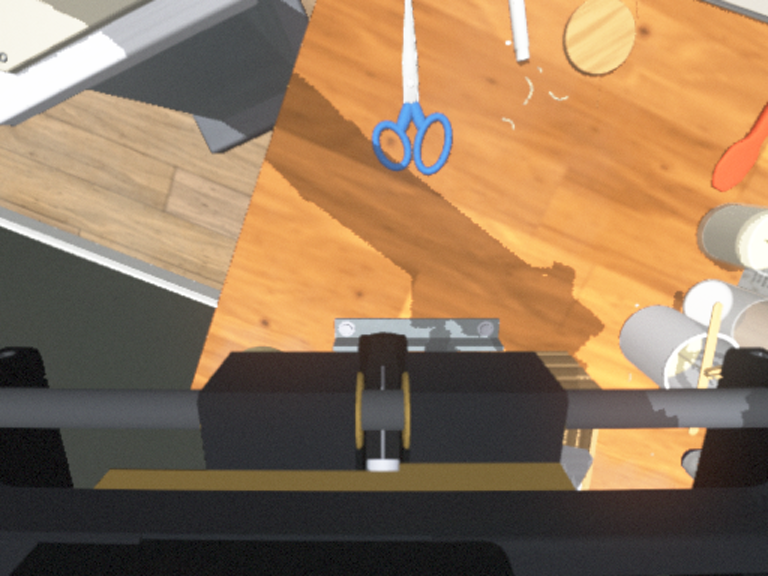

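Request:
{"op": "arm_command", "data": {"targets": [[255,40,0,0,0,0,0],[255,75,0,1,0,0,0],[255,105,0,1,0,0,0],[255,119,0,1,0,0,0],[255,119,0,1,0,0,0]]}}

```text
time: 14.05
ee_pos: [0.4212, 0.1906, 0.221]
eef_rot: [-0.392, 0.589, 0.392, 0.587]
ft_force: [0.0, -0.2, -0.2]
width: 0.0006
```

```bash
python3 -c "
from h import *
im,p,r=snap('scene','s11'); s=read_state();print(s['time'],S(p),s['width'],s['ft_force'])
a=cv2.imread('pics/s11_raw.png')[110:260,230:375]; cv2.imwrite('pics/s11c.png',cv2.resize(a,None,fx=4,fy=4,interpolation=cv2.INTER_CUBIC))
"
```

```text
14.1 [-65.3 216.3 221. ] 0.0006309739217621573 [0.02649268 0.50723979 0.55626008]
```

View pics/s11c.png

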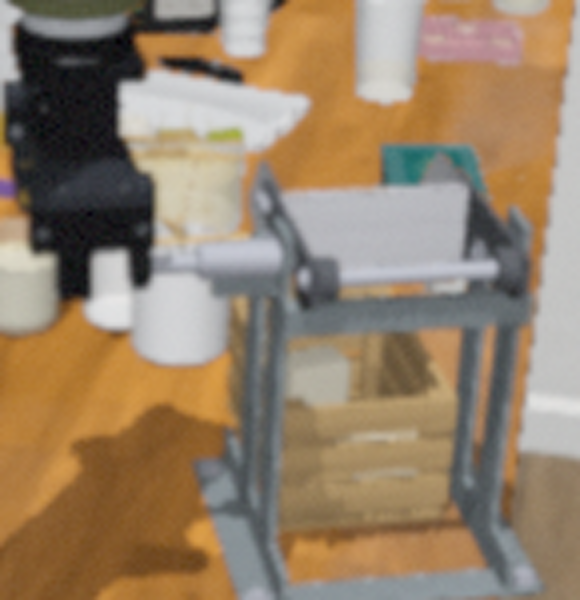

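Request:
{"op": "arm_command", "data": {"targets": [[255,0,-10,0,0,0,0],[255,0,-16,0,0,0,0],[255,0,-19,0,0,0,0],[255,0,-22,0,0,0,0],[255,0,-25,0,0,0,0],[255,0,-28,0,0,0,0],[255,0,-31,0,0,0,0],[255,0,-34,0,0,0,0]]}}

```text
time: 14.9
ee_pos: [0.4529, 0.1786, 0.2226]
eef_rot: [-0.393, 0.588, 0.393, 0.588]
ft_force: [-1.8, 0.6, 0.6]
width: 0.0004
```

Request:
{"op": "arm_command", "data": {"targets": [[255,0,-2,0,0,0,0],[255,0,-4,0,0,0,0],[255,0,-6,0,0,0,0],[255,0,-8,0,0,0,0],[255,0,-10,0,0,0,0],[255,0,-12,0,0,0,0]]}}

```text
time: 15.5
ee_pos: [0.464, 0.1739, 0.2226]
eef_rot: [-0.393, 0.588, 0.393, 0.588]
ft_force: [-0.9, -0.5, -0.2]
width: 0.0003
```

```bash
python3 -c "
from h import *
im,p,r=snap('scene','s12'); s=read_state();print(s['time'],S(p),s['width'],s['ft_force'],np.array(s['ft_force'])@ey)
a=cv2.imread('pics/s12_raw.png')[140:220,250:340]; cv2.imwrite('pics/s12c.png',cv2.resize(a,None,fx=7,fy=7,interpolation=cv2.INTER_CUBIC))
"
```

```text
15.55 [-64.3 170.4 222.6] 0.00048225308560512106 [ 0.03664899 -0.51999725 -0.48508738] -0.2320392291066183
```

View pics/s12c.png

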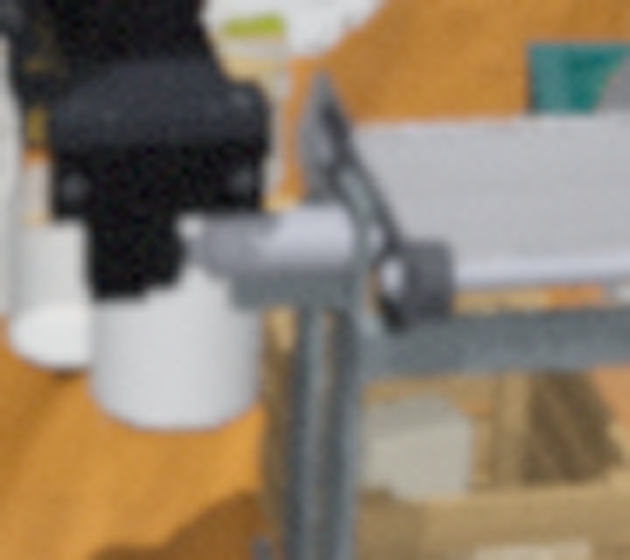

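Request:
{"op": "arm_command", "data": {"targets": [[255,0,-2,0,0,0,0],[255,0,-4,0,0,0,0],[255,0,-5,0,0,0,0],[255,0,-6,0,0,0,0]]}}

```text
time: 15.95
ee_pos: [0.4695, 0.1716, 0.2225]
eef_rot: [-0.393, 0.588, 0.393, 0.588]
ft_force: [-2.0, 1.1, 1.1]
width: 0.0007
```

Request:
{"op": "arm_command", "data": {"targets": [[255,0,-1,0,0,0,0],[255,0,-2,0,0,0,0],[255,0,-3,0,0,0,0]]}}

```text
time: 16.25
ee_pos: [0.4717, 0.1708, 0.2224]
eef_rot: [-0.393, 0.588, 0.393, 0.588]
ft_force: [-6.6, 1.6, 3.7]
width: 0.0004
```

Request:
{"op": "arm_command", "data": {"targets": [[255,0,-1,0,0,0,0],[255,0,-2,0,0,0,0]]}}

```text
time: 16.45
ee_pos: [0.4719, 0.1708, 0.2224]
eef_rot: [-0.392, 0.589, 0.394, 0.586]
ft_force: [-16.2, 2.4, 8.3]
width: 0.0007
```

```bash
python3 -c "
from h import *
im,p,r=snap('scene','s13'); s=read_state();print(s['time'],S(p),s['width'],s['ft_force'],np.array(s['ft_force'])@ey)
a=cv2.imread('pics/s13_raw.png')[140:220,250:340]; cv2.imwrite('pics/s13c.png',cv2.resize(a,None,fx=7,fy=7,interpolation=cv2.INTER_CUBIC))
"
```

```text
16.5 [-64.3 161.9 222.4] 0.0007654287150449628 [-13.5858174    2.43880007   7.07411343] 13.49006804894486
```

View pics/s13c.png

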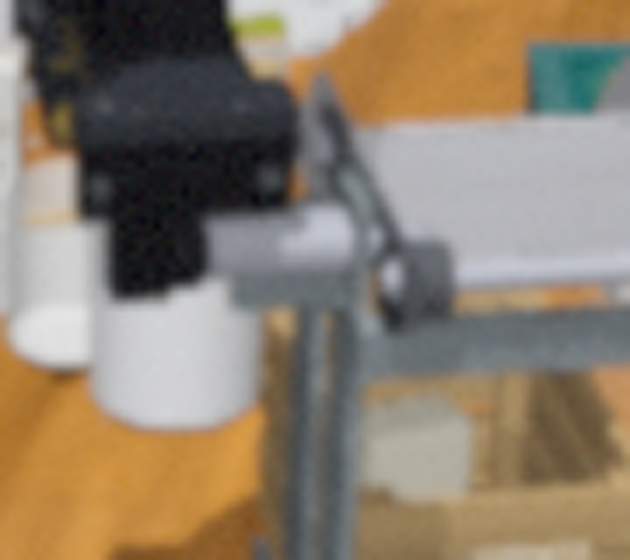

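Request:
{"op": "arm_command", "data": {"targets": [[255,0,4,0,0,0,0],[255,0,12,0,0,0,0],[255,0,30,0,0,0,0],[255,-20,45,0,0,0,0],[255,-60,50,0,0,0,0],[255,-110,50,0,0,0,0],[255,-150,50,0,0,0,0],[255,-150,50,0,0,0,0]]}}

```text
time: 17.3
ee_pos: [0.4291, 0.1896, 0.3782]
eef_rot: [-0.393, 0.585, 0.393, 0.591]
ft_force: [0.4, 0.7, -0.1]
width: 0.0007
```

```bash
python3 -c "
from h import *
im,p,r=snap('scene','s14'); s=read_state();print(s['time'],S(p),s['width'],s['ft_force'],s['joint_positions'])
a=cv2.imread('pics/s14_raw.png')[130:280,240:375]; cv2.imwrite('pics/s14c.png',cv2.resize(a,None,fx=4,fy=4,interpolation=cv2.INTER_CUBIC))
goal(W(-110,100,400),67.6)
"
```

```text
17.35 [-63.1 208.6 378.2] 0.0002534918266819643 [ 0.49172629  0.60528446 -0.59779572] [-0.63451353 -0.06270967  0.11421468  1.58971087  0.00718893  1.60884583
  0.65762891]
shift [ -24.7 -109.2  -46.1] turn [-0.002  0.004  0.003]
```

View pics/s14c.png

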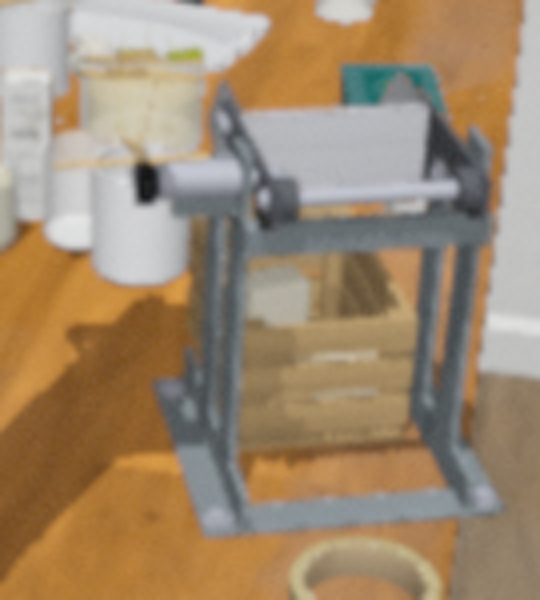

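The knob (148,182) now sits against the guide tube and the hopper is upright. I'll look from above to check that the nose has gone through the eye.

```bash
python3 -c "
from h import *
goal(W(-40,0,360),67.6)"
```

```text
shift [  15.9 -208.9   23.9] turn [-0.002  0.004  0.003]
```

Request:
{"op": "arm_command", "data": {"targets": [[255,0,-40,4,0,0,0],[255,0,-85,10,0,0,0],[255,0,-130,16,0,0,0],[255,5,-170,22,0,0,0],[255,10,-200,24,0,0,0],[255,16,-208,24,0,0,0],[255,16,-208,24,0,0,0],[255,16,-208,24,0,0,0]]}}

```text
time: 18.15
ee_pos: [0.6283, 0.132, 0.3562]
eef_rot: [-0.393, 0.588, 0.393, 0.588]
ft_force: [0.0, 0.6, -0.3]
width: 0.0004
```

```bash
python3 -c "
from h import *
im,p,r=snap('wrist','w15'); s=read_state();print(s['time'],S(p))
c=cam('wrist',p,r)
for q in [(-65,68.5,240),(-65,50,240),(-65,134,240),(-65,148,240)]: print(q,proj(c,W(*q)),)
u,v=proj(c,W(-65,90,240))[0].astype(int)
a=im[max(0,v-75):v+75,max(0,u-90):u+90,::-1]; print(u,v);cv2.imwrite('pics/w15c.png',cv2.resize(a,None,fx=4,fy=4,interpolation=cv2.INTER_CUBIC))
"
```

```text
18.2 [-40.5   2.5 356.2]
(-65, 68.5, 240) [[228.35833156 118.24679924]]
(-65, 50, 240) [[228.83507486 138.39058663]]
(-65, 134, 240) [[226.58482776  40.92861211]]
(-65, 148, 240) [[226.18964431  23.13020941]]
227 93
```

View pics/w15c.png

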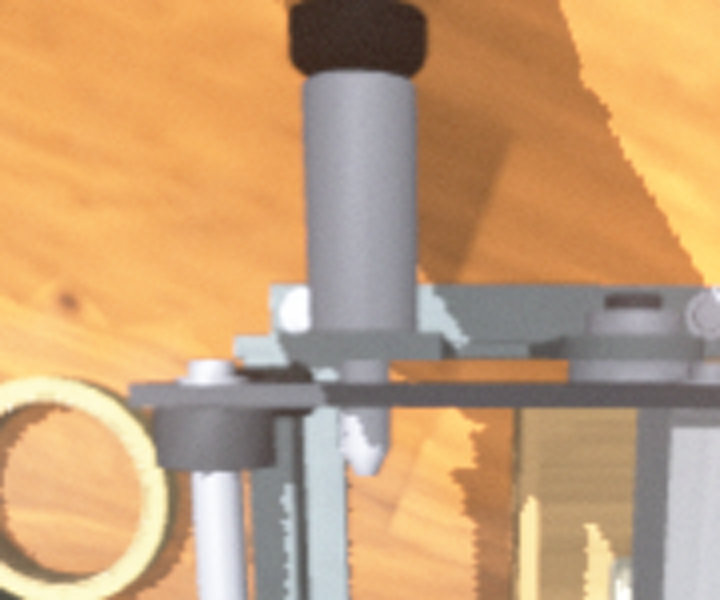

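View pics/w15.png

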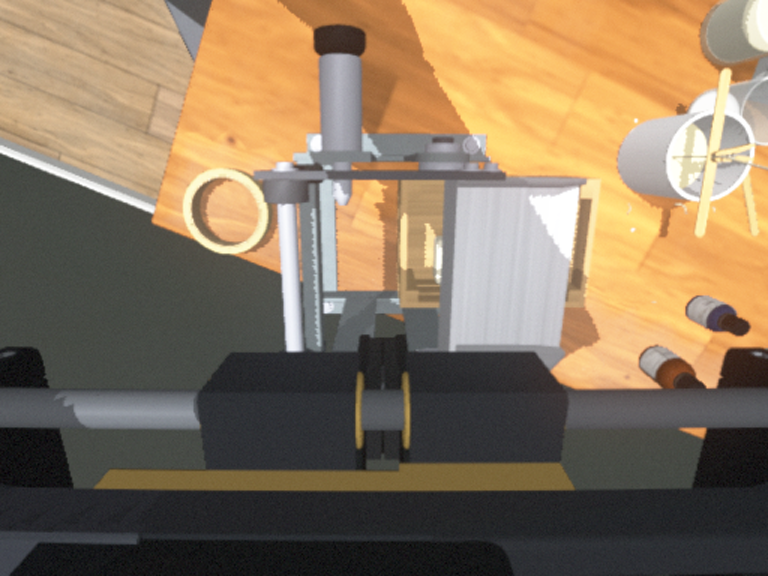

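```bash
python3 -c "
import cv2,numpy as np
a=cv2.imread('pics/scene0_raw.png').astype(int);b=cv2.imread('pics/s14_raw.png').astype(int)
d=np.abs(a-b).max(2); print('crate lower',(d[205:245,295:345]>40).mean(),'tape',(d[262:298,308:355]>40).mean())
from bench import close_job,read_state
print(read_state()['ft_force']); print(close_job())"
```

```text
crate lower 0.058 tape 0.0
[0.61774075 0.69614868 0.0328364 ]
the job is handed in; nothing more can be done
None
```

I laid the loose block on the one in the hopper. It tripped, and both blocks dropped into the crate. I then guided the empty hopper back upright by its cross bar and pushed the lock pin home. I handed the job in at about 18 s of the 54 s allowed.

**Last checks:**
- **Lock pin:** the knob sits against the guide tube, and the nose shows through the eye on the inner side of the lever arm. The push stopped hard at about 14–18 N.
- **Hopper:** it is upright and empty.
- **Blocks:** both were seen lying in the crate right after the tip.
- **Bystanders:** the tape roll shows no pixel change in the scene view. The crate region changed by about 6%, which I put down to the blocks and light showing through the slats. The jar and lid were not measured again; the arm never went near the jar and passed well above the lid.
- **Robot:** it was clear of everything and touching nothing when I handed in.

**Disagreement:** the wrist camera put the stand about 3 mm further along its x than my first estimate from the top view. I corrected for this before pushing the pin.

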